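Slide a finished module into the dust box through its hanging flap

ROBOT

A 6-joint arm with a two-finger parallel gripper is mounted at the origin on the work surface. World frame = base frame: x ahead of the robot, y to its left, z up, the work surface at z = 0. Lengths are in m, angles in rad, forces in N, time in s.
With the tool pointing down it reaches from about 0.25 to 0.725 m from the base axis. Payload 4 kg.
Tool frame: the origin (TCP) lies midway between the tips of the shut fingers; the grasp point (between the pads) lies 19 mm behind it (bot.grip_point_offset is the distance from the TCP to the grasp point, in m); z points along the fingers, y is the line along which they close (so a half turn about z gives the same grasp; the last joint's range is limited). The gripper opens to 85 mm and grips with 20 to 120 N. Pads are 22 mm wide; open, the fingers measure 114 mm over their backs; the gripper's body (76 mm by 85 mm) begins 54 mm behind the grasp point. The pads swing forward as they close: fully open they stand 13 mm farther back than shut.
Start: joints at [-1.253, 0.241, 0.005, 1.335, 0, 1.571], TCP at [0.156, -0.475, 0.231] pointing down, gripper open.
Joint ranges: [-2.72, 2.72], [-1.05, 1.87], [-1.09, 1.28], [-1.99, 2.15], [-1.42, 1.44], [-3.14, 3.14]. Speed limits (rad/s): [2.79, 2.79, 3.14, 3.14, 3.14, 3.14].

INTERFACE

Orientations are given as a unit quaternion [x, y, z, w].
In Python, from workcell import bot gives the robot as it stands.
- The arm moves only by the tool step_arm, never from a script. Its argument "targets" is text: rows parted by semicolons, each of 7 numbers parted by spaces: the opening, from -1 (shut) to 1 (fully open), so that 0 is half open, then the shift along the world's x, y, z normalised to -1 to 1, where 1 is 0.5 m, then the turn, a rotation vector about the world's x, y, z normalised to -1 to 1, where 1 is pi/4 rad. In form: gripper x y z wx wy wz; .... A call has 1 to 10 rows; each row is the pose to reach, as a shift and turn from the pose commanded when the call began; what a row does not reach only later rows make up. A row lasts 1/12 s, in which the tool goes at most 41.7 mm and 7.16 degrees, less where a joint would pass 70% of its speed; a pose out of reach is approached as far as the arm can. A call with a number of a shift or a turn outside -1 to 1 is refused whole. A call with a gripper value outside its range is refused whole. The fingers move at their own pace and stop on an object; the grip force is fixed at half the most. Time passes only in rows, so rows that repeat a pose let the fingers close. It gives the time, the measured TCP pose, the force, the opening and the grip force at its end, in the units of the state.
- bot.get_obs(): the state, without advancing time (a new reading comes with each control period).
- bot.camera(name): name is "side" or "top" or "wrist"; returns the picture (400x640x3 uint8, red, green, blue); there is no depth.
- bot.camera_info(name): a dict with "vertical_fov" (degrees; the focal length in pixels is half the picture's height over the tangent of half this angle, whatever the lens; pixels are square), "cx", "cy" (the principal point, pixels), "pose" (4x4, takes a point from camera to world coordinates). Camera axes: x right, y up, looking along -z (the intrinsics and any distortion apply to the point x, -y, -z); pixel columns grow to the right and rows downward; lengths in m; the calibration is good to about 2 mm. A picture is of the moment at which its call begins: read the wrist's pose just before it. camera_info takes no time and is no camera call; for the wrist camera it gives the pose at the moment of the call.
- bot.job_done(): hands the job in; it is judged then, once.
The state is a dict: "clock": time; "joint_pos": joint angles; "joint_vel": joint speeds; "tau": joint torques, N m; "eef_pos": TCP position; "tool_rot": TCP orientation; "ft_force": force on the tool from outside, world axes, zero at the start; "ft_torque": the same for the moment, N m; "grip_width": finger opening in m; "grasp_force": force on a finger pad.
Only numpy, scipy, OpenCV 4.12 (cv2) and the standard library are available. Lean on these libraries where they do the work, as an engineer would, in place of code of your own. Each camera call takes 0.05 s, during which the arm holds its last target. There are 200 camera calls.

TASK

Push the aluminium module along the loading plate and in under the hanging flap of the dust box until it is wholly inside, then draw your fingers back out so that the flap swings shut behind it. Only push it, gently, with the fingertips or the outside of the fingers: do not grip, lift or tip it. Leave the pen cup, the webcam and the screwdriver alone.

Things in the scene. Friction and masses are not known exactly. Their poses are not given: they have to be found in the camera images.
- dustbox: Dust box with its loading plate, one fixed piece. Origin on the bench, in the plane of the closed flap, midway across the opening; x points level INTO the box, z up, y left as one looks in. Aluminium plate, top at z = 5 mm, x = -220 to 180, y = -115 to 75 mm: loading surface and box floor in one, no step.
- roof (a point): Centre of the top of the clear roof (z = 77 mm, underside 73; frame bar and screws to 80 mm), which spans x = 14 to 180 mm of the dust box. Same axes as the dust box. Grey side walls from x = -6 to 178 mm, inner faces at y = -65 and +65 mm; end wall's inner face at x = 174 mm.
- fence (a point): Middle of the top edge of the fence's guiding face. The fence is a dark steel bar, 14 mm high over the plate, fixed along x from x = -198 to -8 mm of the dust box; its face lies at y = +30 mm and looks to -y. A part flush against it and pushed along it enters mid-opening.
- sill (a point): Point on the plate's top (z = 5 mm) in the plane of the closed flap, midway across the opening, which is 130 mm wide and 62 mm high up to the flap's hinge rod. Same axes as the dust box.
- module_mid (a point): Centre (half-way up) of the module: die-cast aluminium case with flat faces, 80 mm long (its x), 60 wide (y), 26 high (z), 0.15 to 0.3 kg, loose on the loading plate in front of the flap, up to 60 mm off the fence, its x axis within 20 degrees of the box's x. Slides with a few newtons.
- flap (a joint): Steel flap, 125 mm wide, 3 thick, hung from a rod (z = 70 mm) down to z = 23 mm, 8 mm below the module's top. 0 = shut (never swings outwards); grows as its edge swings into the box and up, stop 1.4 rad. 0.09 kg, no spring: a light push, also by the module, opens it. Its edge lies on the module's top, so it drops shut only once the module's rear end is some 30 mm past the flap's plane.
- flap_edge (a point): Middle of the flap's lower edge.
- pencup: Bystander: round orange pen cup with markers, 68 mm across, 95 mm high (pens to 135 mm); origin at the centre of its underside. Stands on the bench beside the box, on the fence side.
- webcam: Bystander: black webcam on a small foot, 90 mm wide (its y), 45 mm deep, 68 mm high; origin at the centre of its underside. Stands on the bench beside the loading plate, on the fence side.
- screwdriver: Bystander: screwdriver 160 mm long, lying along its x axis on the bench beside the box, on the side away from the fence; origin below its middle.

How it is judged:
On the way:
1. the flap is pushed open with the module going in under it (value of joint flap above 0.35 rad and x of module_mid in the frame of dustbox between -0.035 and 0.045 m), for 0.1 s.
At the end, for the whole second after the job is handed in: The module lies flat and still, wholly inside the box behind the flap (its centre at least 50 mm past the flap's plane), and the flap hangs shut (within 0.08 rad) (x of module_mid in the frame of dustbox between 0.05 and 0.14 m and y of module_mid in the frame of dustbox between -0.036 and 0.036 m and angle between module_mid's own z axis and vertical below 0.1 rad and value of joint flap below 0.08 rad and linear speed of module below 0.01 m/s); the robot touches nothing.
It fails at once if the module is lifted (more than 12 mm) or tipped (more than 0.35 rad) (height (world z) of module_mid above 0.03 m or angle between module_mid's own z axis and vertical above 0.35 rad).
It fails at once if the module is gripped or rammed (fingers press it with more than 35 N) (contact force between the fingers and module above 35 N).
It fails at once if the pen cup is moved (more than 15 mm) (distance of pencup from where it was at the start of the episode above 0.015 m).
It fails at once if the webcam is moved (more than 15 mm) (distance of webcam from where it was at the start of the episode above 0.015 m).
It fails at once if the screwdriver is moved (more than 15 mm) (distance of screwdriver from where it was at the start of the episode above 0.015 m).
It also fails if it takes over 54 s, if anything falls off the work surface, if the arm or the gripper's body presses on something with over 40 N, if the wrist force passes 120 N, or if a joint passes its speed limit or range.

## Working session

There is one attempt and no reset: what is moved stays moved. The work goes in short steps, Python scripts to look and compute and a tool call to move; the robot and the scene stay as the last step left them, time stands still between calls to the robot, and variables do not carry over. Pictures are saved under pics/ and viewed, at most 13 in all, crops included, and the job is handed in when it is done.

Besides the shell and the picture viewer there is one more tool, called after "Call:" by a JSON object that holds its "api" and its "payload". step_arm: Moves the arm, as the interface text tells. Scaled input: -1 to 1 covers 0.5 m each way for a shift and pi/4 rad each way for a turn. Its arguments: {"type":"object","properties":{"targets":{"type":"string"}},"required":["targets"]}

```bash
mkdir -p pics; ls; python3 - <<'E'
from workcell import bot
import cv2
for n in("top","side"):
    cv2.imwrite(f"pics/{n}0.png",bot.camera(n)[:,:,::-1]); i=bot.camera_info(n); print(n,i)
o=bot.get_obs();print(o)
E
```

```text
pics
top {'vertical_fov': 51.96123936937734, 'cx': 319.1324709326164, 'cy': 202.97267204097224, 'pose': array([[-0.01911376,  0.99460333, -0.10197486,  0.5010797 ],
       [-0.99967539, -0.0172929 ,  0.0187103 , -0.01303968],
       [ 0.01684589,  0.10229938,  0.99461101,  0.83597596],
       [ 0.        ,  0.        ,  0.        ,  1.        ]])}
side {'vertical_fov': 45.273091268176316, 'cx': 327.20943979153543, 'cy': 199.46800752586253, 'pose': array([[ 0.94247902,  0.14833559, -0.29954943,  0.35902834],
       [-0.33407317,  0.44838097, -0.82906551, -0.57870881],
       [ 0.01133234,  0.88144827,  0.47214459,  0.40487814],
       [ 0.        ,  0.        ,  0.        ,  1.        ]])}
{'clock': 0.1, 'joint_pos': array([-1.25299564e+00,  2.41334217e-01,  3.90484610e-03,  1.33517625e+00,
        1.30044535e-05,  1.57081506e+00]), 'joint_vel': array([-0.00049172, -0.00257104,  0.00245932, -0.00123065, -0.00037123,
       -0.00099755]), 'tau': array([-6.11385294e-04, -3.73137724e+01,  2.53010792e+01,  1.08156298e-02,
       -5.89969818e-05,  1.37089086e-05]), 'eef_pos': array([ 0.15607607, -0.47445433,  0.23052118]), 'tool_rot': array([ 9.87402961e-01,  1.58223179e-01, -1.36732966e-04, -8.94279850e-04]), 'ft_force': array([-0.29226158,  0.01225862,  0.12564939]), 'ft_torque': array([-0.00494554, -0.00281129, -0.01517722]), 'grasp_force': 0.0, 'grip_width': 0.08536542079729616}
```

View pics/top0.png

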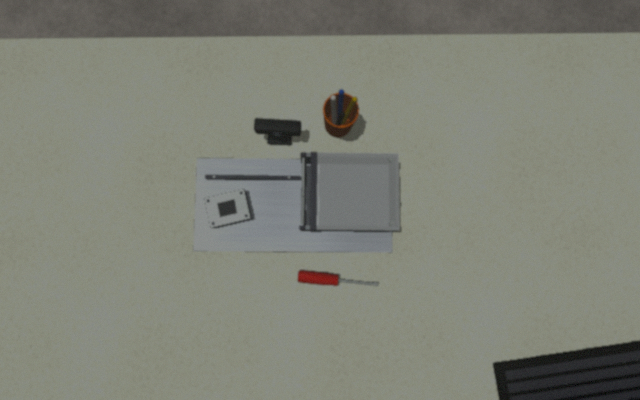

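View pics/side0.png

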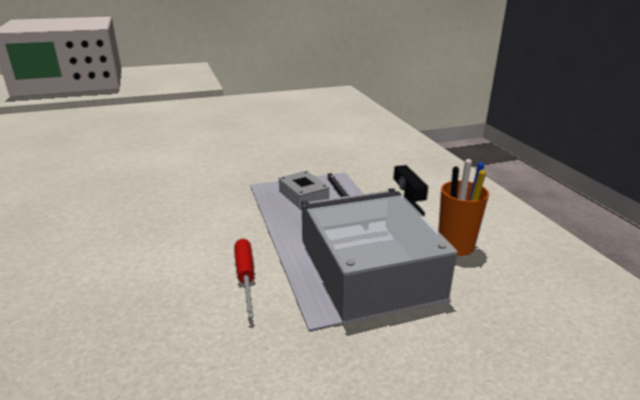

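The top view shows the plate at px (195-393, 157-252), with the box on its right and the module at about (228,208). The fence runs from (206,177) to (300,178). The box's x axis points to image right, which is world -y. The side view agrees. I'll enlarge the top view next.

```bash
python3 - <<'E'
import cv2
a=cv2.imread("pics/top0.png")[145:260,188:348]
cv2.imwrite("pics/top0c.png",cv2.resize(a,None,fx=5,fy=5,interpolation=cv2.INTER_CUBIC))
E
```

```text
(no output)
```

View pics/top0c.png

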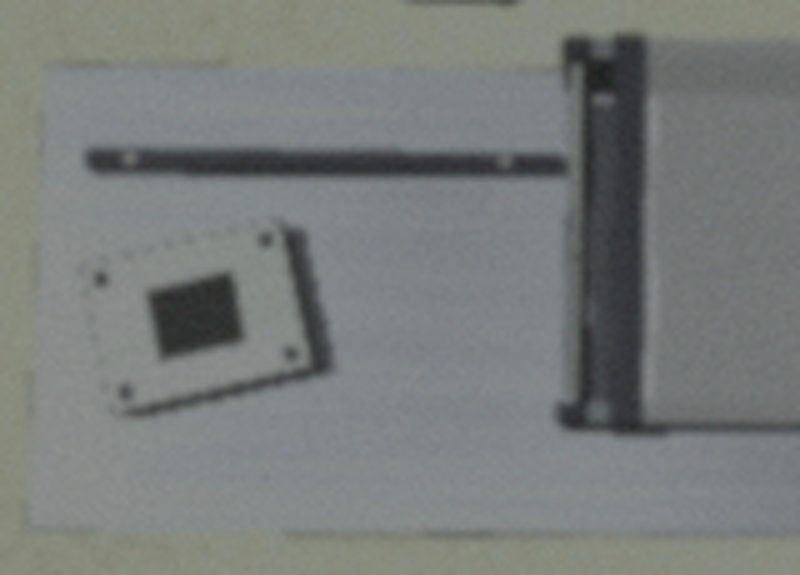

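```bash
cat > h.py <<'E'
import numpy as np
from workcell import bot
def world(name,uv,z,info=None):
    i=info or bot.camera_info(name); f=200/np.tan(np.radians(i["vertical_fov"])/2); P=i["pose"]
    uv=np.atleast_2d(uv).astype(float)
    d=np.c_[(uv[:,0]-i["cx"])/f,-(uv[:,1]-i["cy"])/f,-np.ones(len(uv))]@P[:3,:3].T
    return P[:3,3]+d*((z-P[2,3])/d[:,2])[:,None]
E
python3 - <<'E'
from h import *
np.set_printoptions(precision=4,suppress=True)
F=lambda l:np.array(l)/5+[187.6,144.6]
pl=world("top",F([(44,65),(30,527)]),.005); print("plate rear",pl)
print("plate BR",world("top",[(393,252)],.005))
fe=world("top",F([(88,172),(566,175)]),.019); print("fence",fe)
sc=world("top",F([(101,279),(265,239),(291,353),(125,391)]),.031);print("screws",sc,sc.mean(0))
co=world("top",F([(82,262),(287,220),(316,375),(118,413)]),.031);print("corners",co,co.mean(0))
rf=world("top",[(399,154),(400,231),(302,231),(302,154)],.077);print("roof",rf)
# box frame
for nm,d in(("rear",pl[1]-pl[0]),("fence",fe[1]-fe[0]),("mod",co[1]-co[0]+co[2]-co[3])): print(nm,np.degrees(np.arctan2(d[1],d[0])))
E
```

```text
plate rear [[0.6841 0.221  0.005 ]
 [0.496  0.2244 0.005 ]]
plate BR [[ 0.4843 -0.1758  0.005 ]]
fence [[0.6371 0.199  0.019 ]
 [0.6327 0.0076 0.019 ]]
screws [[0.5925 0.1904 0.031 ]
 [0.6072 0.1262 0.031 ]
 [0.562  0.116  0.031 ]
 [0.5483 0.1807 0.031 ]] [0.5775 0.1533 0.031 ]
corners [[0.5993 0.1979 0.031 ]
 [0.6147 0.1175 0.031 ]
 [0.5532 0.1063 0.031 ]
 [0.5398 0.1834 0.031 ]] [0.5767 0.1513 0.031 ]
roof [[ 0.6692 -0.1799  0.077 ]
 [ 0.5241 -0.1761  0.077 ]
 [ 0.5275  0.0053  0.077 ]
 [ 0.672   0.0031  0.077 ]]
rear 178.9499842990475
fence -91.30404712117641
mod -79.64534698649143
```

Call:
{"api": "step_arm", "payload": {"targets": "-1 0.4 0.7 0 0 0 0.88; -1 0.4 0.7 0 0 0 0.88; -1 0.4 0.7 0 0 0 0.88; -1 0.4 0.7 0 0 0 0.88; -1 0.4 0.7 0 0 0 0.88; -1 0.4 0.7 0 0 0 0.88; -1 0.4 0.7 0 0 0 0.88; -1 0.4 0.7 0 0 0 0.88; -1 0.4 0.7 0 0 0 0.88; -1 0.4 0.7 0 0 0 0.88"}}

```text
clock: 0.93
eef_pos: [0.3569, -0.1221, 0.2312]
tool_rot: [0.875, 0.484, 0.0, -0.0]
ft_force: [0.6, 0.1, -0.0]
grip_width: -0.0
grasp_force: 0.0
```

```bash
cat >> h.py <<'E'
from scipy.spatial.transform import Rotation as R
O=np.array([.604,.002]); A=np.radians(-91.2); X=np.array([np.cos(A),np.sin(A)]); Y=np.array([-X[1],X[0]])
def w(x,y): return O+X*x/1000+Y*y/1000
def b(p): d=np.asarray(p)[...,:2]-O; return np.stack([d@X,d@Y],-1)*1000
def st():
    o=bot.get_obs(); r=R.from_quat(o["tool_rot"]).as_matrix(); np.set_printoptions(precision=4,suppress=True)
    print("t",o["clock"],"tcp",o["eef_pos"],"box",b(o["eef_pos"]),"\nq",o["joint_pos"],"F",o["ft_force"],"w",o["grip_width"],"\nyaw tool y",np.degrees(np.arctan2(r[1,1],r[0,1])),"z",r[:,2])
    return o,r
E
python3 - <<'E'
from h import *
o,r=st(); P=bot.camera_info("wrist")["pose"]
print("cam in tool",(P[:3,3]-o["eef_pos"])@r, "look",-(P[:3,2])@r)
print("remaining",np.r_[w(-150,-90),.2]-o["eef_pos"])
E
```

```text
t 0.9333 tcp [ 0.3569 -0.1221  0.2312] box [ 129.2153 -244.4168] 
q [-0.3302 -0.0037 -0.2769  1.2976  0.0009  1.8002] F [ 0.6378  0.0976 -0.0221] w -2.0240968907555685e-05 
yaw tool y -32.06163334352393 z [ 0.0002  0.0008 -1.    ]
cam in tool [ 0.0716  0.0008 -0.1429] look [-0.2786 -0.0003  0.9604]
remaining [ 0.1602  0.2759 -0.0312]
```

Call:
{"api": "step_arm", "payload": {"targets": "-1 0.32 0.55 0 0 0 1; -1 0.32 0.55 0 0 0 1; -1 0.32 0.55 0 0 0 1; -1 0.32 0.55 0 0 0 1; -1 0.32 0.55 0 0 0 1; -1 0.32 0.55 0 0 0 1; -1 0.32 0.55 0 0 0 1; -1 0.32 0.55 0 0 0 1; -1 0.32 0.55 0 0 0 1"}}

```text
clock: 1.68
eef_pos: [0.518, 0.1546, 0.2298]
tool_rot: [0.622, 0.783, 0.001, -0.001]
ft_force: [-0.2, 0.3, 0.7]
grip_width: 0.0001
grasp_force: 0.0
```

Call:
{"api": "step_arm", "payload": {"targets": "-1 0 0 0 0 0 1; -1 0 0 0 0 0 1; -1 0 0 0 0 0 1; -1 0 0 0 0 0 1; -1 0 0 0 0 0 1; -1 0 0 0 0 0 1; -1 0 0 0 0 0 1"}}

```text
clock: 2.27
eef_pos: [0.5156, 0.1493, 0.2308]
tool_rot: [0.275, 0.961, -0.0, -0.001]
ft_force: [-0.3, -0.1, 0.5]
grip_width: -0.0001
grasp_force: 0.0
```

Call:
{"api": "step_arm", "payload": {"targets": "-1 0 0 0 0 0 1; -1 0 0 0 0 0 1; -1 0 0 0 0 0 1; -1 0 0 0 0 0 1; -1 0 0 0 0 0 1; -1 0 0 0 0 0 1; -1 0 0 0 0 0 1"}}

```text
clock: 2.85
eef_pos: [0.5156, 0.1493, 0.2309]
tool_rot: [-0.114, 0.994, -0.0, -0.001]
ft_force: [0.0, -1.0, -0.5]
grip_width: -0.0001
grasp_force: 0.0
```

Call:
{"api": "step_arm", "payload": {"targets": "-1 0 0 0 0 0 1; -1 0 0 0 0 0 1; -1 0 0 0 0 0 1; -1 0 0 0 0 0 1; -1 0 0 0 0 0 1; -1 0 0 0 0 0 1; -1 0 0 0 0 0 1"}}

```text
clock: 3.43
eef_pos: [0.5156, 0.1493, 0.2309]
tool_rot: [-0.485, 0.874, 0.0, -0.001]
ft_force: [-0.5, -1.1, -0.4]
grip_width: 0.0003
grasp_force: 0.0
```

Call:
{"api": "step_arm", "payload": {"targets": "-1 0 0 0 0 0 0.68; -1 0 0 0 0 0 0.68; -1 0 0 0 0 0 0.68; -1 0 0 0 0 0 0.68; -1 0 0 0 0 0 0.68; -1 0 0 0 0 0 0.68; -1 0 0 0 0 0 0.68"}}

```text
clock: 4.02
eef_pos: [0.5158, 0.1495, 0.231]
tool_rot: [-0.697, 0.717, 0.0, -0.0]
ft_force: [0.3, 1.3, -0.1]
grip_width: -0.0
grasp_force: 0.0
```

```bash
python3 - <<'E'
from h import *
import cv2
o,r=st(); i=bot.camera_info("wrist"); cv2.imwrite("pics/w1.png",bot.camera("wrist")[:,:,::-1])
print(repr(i)); np.save("w1.npy",i,allow_pickle=True)
print("remaining",np.r_[w(-150,-90),.014]-o["eef_pos"])
E
```

```text
t 4.0167 tcp [0.5158 0.1495 0.231 ] box [-145.5979  -91.2636] 
q [ 0.2821  0.3153  0.1052  1.3617 -0.0001 -1.2592] F [ 0.2969  1.2812 -0.0687] w -2.5217836635804685e-05 
yaw tool y 178.31039630589038 z [-0.0009 -0.0004 -1.    ]
{'vertical_fov': 59.63157896881933, 'cx': 325.40807719883134, 'cy': 200.1454130374402, 'pose': array([[-0.9996, -0.028 , -0.0072,  0.5148],
       [ 0.0289, -0.9596, -0.2798,  0.0787],
       [ 0.0009, -0.2799,  0.96  ,  0.3739],
       [ 0.    ,  0.    ,  0.    ,  1.    ]])}
remaining [ 0.0014  0.0044 -0.217 ]
```

View pics/w1.png

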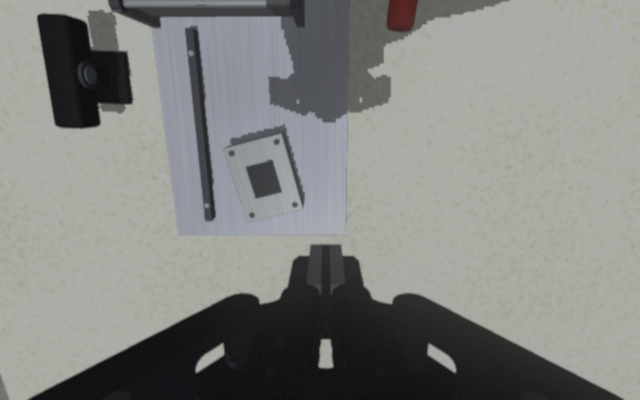

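The wrist view shows the module's screws at (232,153), (277,142), (295,205) and (252,215). The fence face runs from (197,27) to (214,220), and the plate's rear edge is at row 235.

```bash
python3 - <<'E'
from h import *
np.set_printoptions(precision=1,suppress=True)
i=np.load("w1.npy",allow_pickle=True).item()
for n,l,z in(("mod",[(232,153),(277,142),(295,205),(252,215)],.031),("fence",[(197,27),(214,220)],.019),("plate",[(178,235),(345,234)],.005)):
    p=b(world("",l,z,i)); print(n,p.tolist(),p.mean(0))
    if n=="mod": d=p[1]+p[0]-p[2]-p[3]; print(np.degrees(np.arctan2(d[1],d[0])))
E
```

```text
mod [[-125.7308255356964, 1.279083845075873], [-115.33499811661858, -43.51343510461364], [-179.76359196404326, -58.99802724042943], [-190.2301186874253, -14.103503345668713]] [-152.8  -28.8]
13.463998396865621
fence [[-10.511963827631309, 27.192955983365653], [-199.60510936952303, 29.86477014724033]] [-105.1   28.5]
plate [[-222.18422420746137, 77.16823832162451], [-222.54270887757565, -112.12617873965722]] [-222.4  -17.5]
```

Call:
{"api": "step_arm", "payload": {"targets": "-1 0 0.016 -0.1 0 0 0; -1 0 0.016 -0.18 0 0 0; -1 0 0.016 -0.26 0 0 0; -1 0 0.016 -0.34 0 0 0; -1 0 0.016 -0.38 0 0 0; -1 0 0.016 -0.41 0 0 0; -1 0 0.016 -0.43 0 0 0; -1 0 0.016 -0.434 0 0 0; -1 0 0.016 -0.434 0 0 0"}}

```text
clock: 4.82
eef_pos: [0.5162, 0.1579, 0.0142]
tool_rot: [-0.697, 0.717, 0.0, -0.0]
ft_force: [-0.1, -1.0, 1.2]
grip_width: 0.0
grasp_force: 0.0
```

Call:
{"api": "step_arm", "payload": {"targets": "-1 0.006 0 0 0 0 0; -1 0.012 0 0 0 0 0; -1 0.018 0 0 0 0 0; -1 0.024 0 0 0 0 0; -1 0.030 0 0 0 0 0; -1 0.036 0 0 0 0 0; -1 0.042 0 0 0 0 0; -1 0.048 0 0 0 0 0; -1 0.054 0 0 0 0 0; -1 0.060 0 0 0 0 0"}}

```text
clock: 5.65
eef_pos: [0.5463, 0.1581, 0.0142]
tool_rot: [-0.697, 0.717, 0.0, -0.0]
ft_force: [-2.7, 0.2, 1.5]
grip_width: 0.0003
grasp_force: 1.0
```

Call:
{"api": "step_arm", "payload": {"targets": "-1 0.004 0 0 0 0 0; -1 0.008 0 0 0 0 0; -1 0.012 0 0 0 0 0; -1 0.016 0 0 0 0 0; -1 0.020 0 0 0 0 0; -1 0.022 0 0 0 0 0; -1 0.024 0 0 0 0 0"}}

```text
clock: 6.23
eef_pos: [0.5583, 0.158, 0.0142]
tool_rot: [-0.697, 0.717, 0.0, -0.0]
ft_force: [-1.9, 0.8, 1.4]
grip_width: 0.0001
grasp_force: 0.9
```

Call:
{"api": "step_arm", "payload": {"targets": "-1 0.002 0 0 0 0 0; -1 0.004 0 0 0 0 0; -1 0.004 0 0 0 0 0"}}

```text
clock: 6.48
eef_pos: [0.5605, 0.158, 0.0143]
tool_rot: [-0.697, 0.717, -0.0, 0.0]
ft_force: [-1.5, 0.5, -0.2]
grip_width: 0.0001
grasp_force: 0.5
```

Call:
{"api": "step_arm", "payload": {"targets": "-1 0.002 0 0 0 0 0; -1 0.002 0 0 0 0 0"}}

```text
clock: 6.65
eef_pos: [0.5613, 0.1581, 0.0143]
tool_rot: [-0.697, 0.717, 0.0, 0.0]
ft_force: [-1.0, 0.1, 0.6]
grip_width: -0.0001
grasp_force: 0.7
```

Call:
{"api": "step_arm", "payload": {"targets": "-1 0.002 0 0 0 0 0; -1 0.002 0 0 0 0 0"}}

```text
clock: 6.82
eef_pos: [0.5618, 0.1582, 0.0143]
tool_rot: [-0.697, 0.717, 0.0, -0.0]
ft_force: [-2.9, 1.8, 2.3]
grip_width: 0.0003
grasp_force: 1.5
```

Call:
{"api": "step_arm", "payload": {"targets": "-1 0.002 0 0 0 0 0; -1 0.002 0 0 0 0 0"}}

```text
clock: 6.98
eef_pos: [0.5628, 0.1585, 0.0143]
tool_rot: [-0.697, 0.717, 0.001, -0.0]
ft_force: [-3.4, 2.6, 1.2]
grip_width: -0.0
grasp_force: 1.8
```

Call:
{"api": "step_arm", "payload": {"targets": "-1 0.002 0 0 0 0 0; -1 0.002 0 0 0 0 0"}}

```text
clock: 7.15
eef_pos: [0.5643, 0.1583, 0.0142]
tool_rot: [-0.697, 0.717, 0.0, 0.0]
ft_force: [-2.9, 3.4, -0.2]
grip_width: -0.0002
grasp_force: 1.7
```

```bash
python3 - <<'E'
from h import *
import cv2
st(); a=bot.camera("top")[145:260,188:348,::-1]
cv2.imwrite("pics/t2.png",cv2.resize(a,None,fx=5,fy=5,interpolation=cv2.INTER_CUBIC))
E
```

```text
t 7.15 tcp [0.5643 0.1583 0.0142] box [-155.4543  -42.9315] 
q [ 0.2733  0.5833 -0.0757  0.9117  0.0003 -1.2699] F [-2.8825  3.4187 -0.1828] w -0.00020945142610072416 
yaw tool y 178.4228888259963 z [ 0.0001  0.0004 -1.    ]
```

View pics/t2.png

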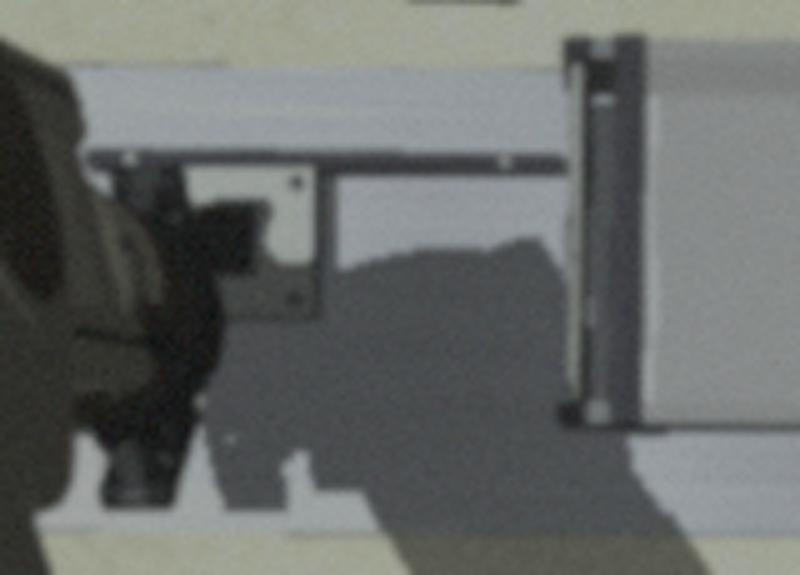

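Call:
{"api": "step_arm", "payload": {"targets": "-1 -0.03 0 0 0 0 0; -1 -0.05 0 0 0 0 0; -1 -0.05 0 0.08 0 0 0; -1 -0.05 0 0.16 0 0 0; -1 -0.05 0 0.22 0 0 0; -1 -0.02 0.06 0.22 -0.15 0 0; -1 0.02 0.12 0.22 -0.3 0 0; -1 0.06 0.14 0.22 -0.45 0.01 0; -1 0.084 0.14 0.22 -0.6 0.012 0; -1 0.084 0.14 0.22 -0.6 0.012 0"}}

```text
clock: 8.03
eef_pos: [0.6072, 0.232, 0.1156]
tool_rot: [-0.68, 0.694, -0.165, -0.171]
ft_force: [-1.3, -0.7, -3.1]
grip_width: 0.0001
grasp_force: 0.0
```

Call:
{"api": "step_arm", "payload": {"targets": "-1 0 0 0 -0.15 0.003 0; -1 0 0 0 -0.3 0.006 0; -1 0 0 0 -0.45 0.01 0; -1 0 0 0 -0.62 0.013 0; -1 0 0 0 -0.62 0.013 0; -1 0 0 0 -0.62 0.013 0"}}

```text
clock: 8.53
eef_pos: [0.6051, 0.2279, 0.1158]
tool_rot: [-0.62, 0.633, -0.323, -0.333]
ft_force: [-0.1, -0.3, 0.7]
grip_width: 0.0001
grasp_force: 0.0
```

```bash
python3 - <<'E'
from h import *
import cv2
o,r=st(); i=bot.camera_info("top");cv2.imwrite("pics/s3.png",bot.camera("side")[:,:,::-1][60:340,180:520].repeat(2,0).repeat(2,1))
E
```

```text
t 8.5333 tcp [0.6051 0.2279 0.1158] box [-225.8309   -3.5818] 
q [ 0.6626  1.1876  1.0094  2.1337 -0.6876 -0.6099] F [-0.1061 -0.3144  0.669 ] w 0.00010986535081742873 
yaw tool y 178.65773697981084 z [-0.0209 -0.8213 -0.5701]
```

View pics/s3.png

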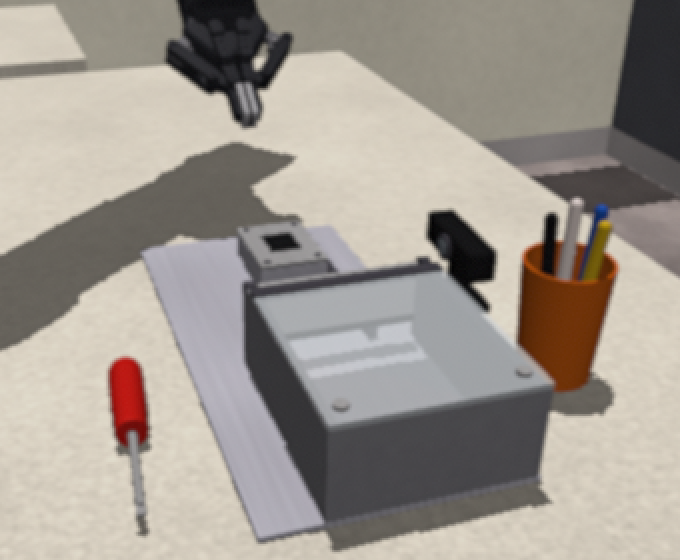

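The side view shows the module flush with the fence and the tool tilted and clear of everything. Next I lower it behind the module.

Call:
{"api": "step_arm", "payload": {"targets": "-1 0.004 0 -0.05 0 0 0; -1 0.004 0 -0.1 0 0 0; -1 0.004 0 -0.14 0 0 0; -1 0.004 0 -0.17 0 0 0; -1 0.004 0 -0.185 0 0 0; -1 0.004 0 -0.194 0 0 0; -1 0.004 0 -0.194 0 0 0; -1 0.004 0 -0.194 0 0 0"}}

```text
clock: 9.25
eef_pos: [0.6091, 0.2282, 0.0295]
tool_rot: [-0.619, 0.637, -0.324, -0.327]
ft_force: [0.7, -0.1, 1.0]
grip_width: 0.0001
grasp_force: 0.0
```

Call:
{"api": "step_arm", "payload": {"targets": "-1 0 -0.008 0 0 0 0; -1 0 -0.016 0 0 0 0; -1 -0.001 -0.024 0 0 0 0; -1 -0.001 -0.032 0 0 0 0; -1 -0.001 -0.040 0 0 0 0; -1 -0.001 -0.048 0 0 0 0; -1 -0.001 -0.056 0 0 0 0; -1 -0.001 -0.064 0 0 0 0"}}

```text
clock: 9.92
eef_pos: [0.6077, 0.1955, 0.0273]
tool_rot: [-0.619, 0.636, -0.324, -0.328]
ft_force: [0.3, 0.7, 0.7]
grip_width: -0.0001
grasp_force: 0.0
```

```bash
python3 - <<'E'
from h import *
import cv2
st(); a=bot.camera("side")[115:235,230:390,::-1]
cv2.imwrite("pics/s4.png",cv2.resize(a,None,fx=4,fy=4,interpolation=cv2.INTER_CUBIC))
E
```

```text
t 9.9167 tcp [0.6077 0.1955 0.0273] box [-193.5531   -0.3107] 
q [ 0.6268  1.1937  0.7974  1.884  -0.7112 -0.6429] F [0.3    0.692  0.6626] w -0.00014005795987260495 
yaw tool y 178.58542685920398 z [-0.0168 -0.8181 -0.5748]
```

View pics/s4.png

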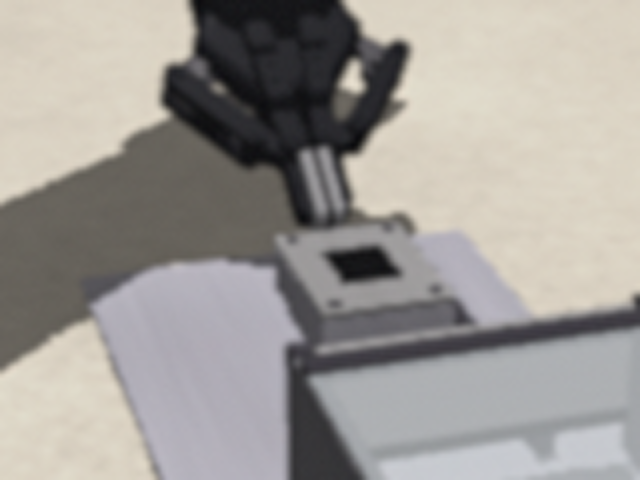

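Call:
{"api": "step_arm", "payload": {"targets": "-1 0 0.03 0 0 0 0; -1 0 0.03 -0.01 0 0 0; -1 0 0.03 -0.02 0 0 0; -1 0 0.03 -0.02 0 0 0; -1 0 0.03 -0.02 0 0 0"}}

```text
clock: 10.38
eef_pos: [0.6073, 0.2104, 0.0164]
tool_rot: [-0.619, 0.636, -0.324, -0.329]
ft_force: [0.5, -0.1, 0.2]
grip_width: 0.0001
grasp_force: 0.0
```

```bash
python3 - <<'E'
from h import *
st()
E
```

```text
t 10.3833 tcp [0.6073 0.2104 0.0164] box [-208.4582   -1.0165] 
q [ 0.6429  1.2348  0.8577  1.9153 -0.7007 -0.6269] F [ 0.523  -0.1184  0.2353] w 7.920578476082816e-05 
yaw tool y 178.59040859725968 z [-0.0176 -0.8188 -0.5738]
```

Call:
{"api": "step_arm", "payload": {"targets": "-1 0 -0.006 0 0 0 0; -1 0 -0.012 0 0 0 0; -1 -0.001 -0.018 0 0 0 0; -1 -0.001 -0.024 0 0 0 0; -1 -0.001 -0.030 0 0 0 0; -1 -0.001 -0.036 0 0 0 0; -1 -0.001 -0.042 0 0 0 0; -1 -0.001 -0.048 0 0 0 0; -1 -0.001 -0.054 0 0 0 0; -1 -0.001 -0.060 0 0 0 0"}}

```text
clock: 11.22
eef_pos: [0.6073, 0.1811, 0.0175]
tool_rot: [-0.619, 0.636, -0.324, -0.328]
ft_force: [-0.5, 3.1, 0.6]
grip_width: 0.0
grasp_force: 1.0
```

Call:
{"api": "step_arm", "payload": {"targets": "-1 0 -0.008 0 0 0 0; -1 0 -0.016 0 0 0 0; -1 -0.001 -0.024 0 0 0 0; -1 -0.001 -0.032 0 0 0 0; -1 -0.001 -0.040 0 0 0 0; -1 -0.001 -0.048 0 0 0 0; -1 -0.001 -0.056 0 0 0 0; -1 -0.001 -0.064 0 0 0 0; -1 -0.001 -0.072 0 0 0 0; -1 -0.002 -0.080 0 0 0 0"}}

```text
clock: 12.05
eef_pos: [0.6063, 0.1406, 0.0173]
tool_rot: [-0.619, 0.636, -0.324, -0.328]
ft_force: [0.3, 2.9, 1.8]
grip_width: 0.0001
grasp_force: 1.2
```

```bash
python3 - <<'E'
from h import *
import cv2
st(); a=bot.camera("side")[115:235,230:390,::-1]
cv2.imwrite("pics/s5.png",cv2.resize(a,None,fx=4,fy=4,interpolation=cv2.INTER_CUBIC))
E
```

```text
t 12.05 tcp [0.6063 0.1406 0.0173] box [-138.6412   -0.5994] 
q [ 0.5666  1.1155  0.5993  1.7221 -0.7496 -0.7054] F [0.3065 2.9059 1.8096] w 8.339690600364912e-05 
yaw tool y 178.5906557346543 z [-0.0166 -0.8181 -0.5749]
```

View pics/s5.png

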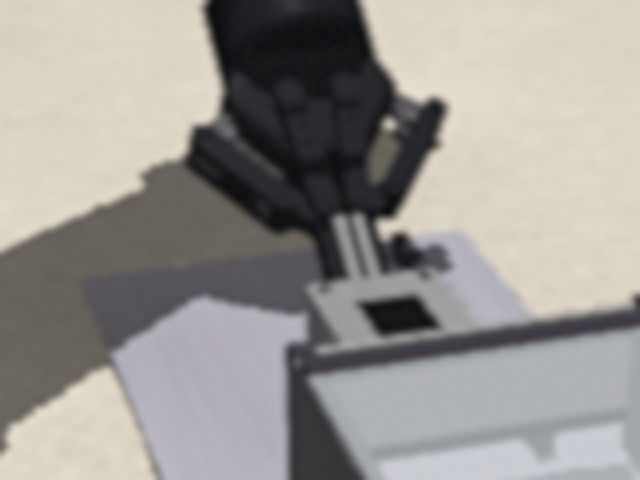

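The side view shows the module flat, flush with the fence and moving under light force. I carry on pushing.

Call:
{"api": "step_arm", "payload": {"targets": "-1 0 -0.01 0 0 0 0; -1 0 -0.02 0 0 0 0; -1 -0.001 -0.03 0 0 0 0; -1 -0.001 -0.04 0 0 0 0; -1 -0.001 -0.05 0 0 0 0; -1 -0.001 -0.06 0 0 0 0; -1 -0.001 -0.07 0 0 0 0; -1 -0.002 -0.08 0 0 0 0; -1 -0.002 -0.09 0 0 0 0; -1 -0.002 -0.1 0 0 0 0"}}

```text
clock: 12.93
eef_pos: [0.6052, 0.0904, 0.0172]
tool_rot: [-0.619, 0.636, -0.324, -0.328]
ft_force: [0.9, 2.1, 0.4]
grip_width: 0.0001
grasp_force: 0.9
```

Call:
{"api": "step_arm", "payload": {"targets": "-1 0 -0.01 0 0 0 0; -1 0 -0.02 0 0 0 0; -1 -0.001 -0.03 0 0 0 0; -1 -0.001 -0.04 0 0 0 0; -1 -0.001 -0.05 0 0 0 0; -1 -0.001 -0.06 0 0 0 0; -1 -0.001 -0.07 0 0 0 0; -1 -0.002 -0.08 0 0 0 0; -1 -0.002 -0.09 0 0 0 0; -1 -0.002 -0.1 0 0 0 0"}}

```text
clock: 13.77
eef_pos: [0.604, 0.0406, 0.0172]
tool_rot: [-0.619, 0.636, -0.324, -0.328]
ft_force: [-1.7, 3.5, 1.3]
grip_width: 0.0003
grasp_force: 1.5
```

```bash
python3 - <<'E'
from h import *
import cv2
st(); a=bot.camera("side")[130:290,230:450,::-1]
cv2.imwrite("pics/s6.png",cv2.resize(a,None,fx=3.5,fy=3.5,interpolation=cv2.INTER_CUBIC))
E
```

```text
t 13.7667 tcp [0.604  0.0406 0.0172] box [-38.5527  -0.7923] 
q [ 0.4427  0.9944  0.3387  1.4819 -0.821  -0.8484] F [-1.6837  3.5399  1.2873] w 0.00029114395731807675 
yaw tool y 178.58285267445225 z [-0.0171 -0.818  -0.5749]
```

View pics/s6.png

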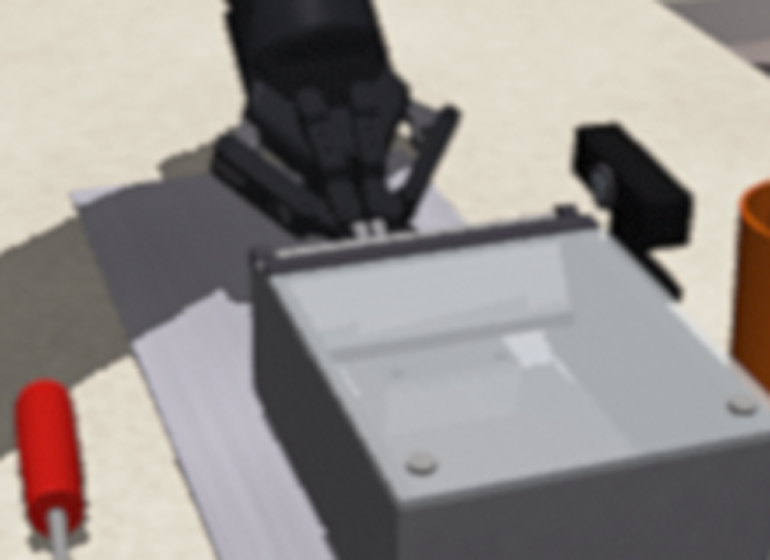

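The flap is lifted and the module is going in under it.

Call:
{"api": "step_arm", "payload": {"targets": "-1 0 -0.009 0 0 0 0; -1 0 -0.018 0 0 0 0; -1 -0.001 -0.027 0 0 0 0; -1 -0.001 -0.036 0 0 0 0; -1 -0.001 -0.045 0 0 0 0; -1 -0.001 -0.054 0 0 0 0; -1 -0.001 -0.063 0 0 0 0; -1 -0.002 -0.072 0 0 0 0; -1 -0.002 -0.081 0 0 0 0; -1 -0.002 -0.09 0 0 0 0"}}

```text
clock: 14.65
eef_pos: [0.6033, -0.0045, 0.0173]
tool_rot: [-0.619, 0.636, -0.324, -0.328]
ft_force: [-0.3, 1.5, -0.2]
grip_width: 0.0001
grasp_force: 0.7
```

Call:
{"api": "step_arm", "payload": {"targets": "-1 0 -0.008 0 0 0 0; -1 0 -0.016 0 0 0 0; -1 -0.001 -0.024 0 0 0 0; -1 -0.001 -0.030 0 0 0 0; -1 -0.001 -0.035 0 0 0 0; -1 -0.001 -0.04 0 0 0 0"}}

```text
clock: 15.15
eef_pos: [0.6027, -0.0242, 0.0173]
tool_rot: [-0.619, 0.636, -0.324, -0.328]
ft_force: [0.4, 1.7, -0.8]
grip_width: -0.0001
grasp_force: 0.7
```

Call:
{"api": "step_arm", "payload": {"targets": "-1 0 -0.004 0 0 0 0; -1 0 -0.008 0 0 0 0; -1 0 -0.011 0 0 0 0; -1 0 -0.014 0 0 0 0; -1 0 -0.014 0 0 0 0"}}

```text
clock: 15.57
eef_pos: [0.6027, -0.0313, 0.0173]
tool_rot: [-0.619, 0.636, -0.324, -0.328]
ft_force: [-0.3, 1.0, -1.5]
grip_width: 0.0
grasp_force: 0.3
```

```bash
python3 - <<'E'
from h import *
import cv2
st(); a=bot.camera("top")[140:250,270:430,::-1]
cv2.imwrite("pics/t7.png",cv2.resize(a,None,fx=5,fy=5,interpolation=cv2.INTER_CUBIC))
E
```

```text
t 15.5667 tcp [ 0.6027 -0.0313  0.0173] box [33.2757 -0.589 ] 
q [ 0.343   0.926   0.1961  1.3097 -0.8708 -0.9787] F [-0.2562  1.0293 -1.5156] w 4.929200910252273e-06 
yaw tool y 178.58132131064517 z [-0.0168 -0.8182 -0.5747]
```

View pics/t7.png

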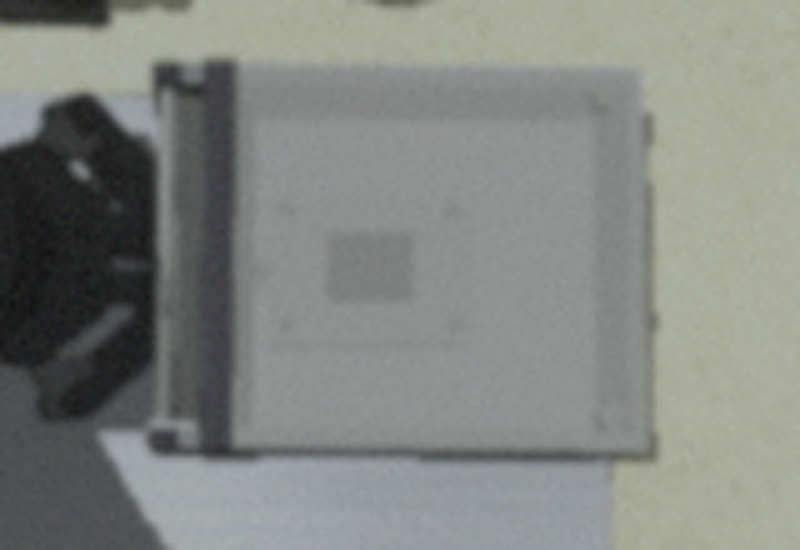

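The module shows through the roof, centred at crop (371,266) and square to the box.

```bash
python3 - <<'E'
from h import *
print(b(world("top",np.array([[371,266]])/5+[269.6,139.6],.031)))
E
```

```text
[[79.39141312  0.66069298]]
```

Call:
{"api": "step_arm", "payload": {"targets": "-1 0 0.01 0 0 0 0; -1 0 0.025 0 0 0 0; -1 0.001 0.04 0 0 0 0; -1 0.001 0.06 0 0 0 0; -1 0.002 0.08 0 0 0 0; -1 0.002 0.11 0 0 0 0; -1 0.003 0.14 0 0 0 0; -1 0.003 0.17 0 0 0 0; -1 0.004 0.2 0 0 0 0; -1 0.004 0.23 0 0 0 0"}}

```text
clock: 16.45
eef_pos: [0.6048, 0.086, 0.0173]
tool_rot: [-0.619, 0.636, -0.324, -0.328]
ft_force: [0.0, -0.5, 0.7]
grip_width: -0.0001
grasp_force: 0.0
```

Call:
{"api": "step_arm", "payload": {"targets": "-1 0 0.04 0.05 0 0 0; -1 0 0.04 0.1 0 0 0; -1 0 0.04 0.15 0 0 0; -1 0 0.04 0.2 0 0 0; -1 0 0.04 0.2 0 0 0; -1 0 0.04 0.2 0 0 0; -1 0 0.04 0.2 0 0 0; -1 0 0.04 0.2 0 0 0; -1 0 0.04 0.2 0 0 0; -1 0 0.04 0.2 0 0 0"}}

```text
clock: 17.28
eef_pos: [0.6043, 0.1038, 0.1161]
tool_rot: [-0.619, 0.636, -0.324, -0.329]
ft_force: [-0.3, 0.4, 0.2]
grip_width: -0.0001
grasp_force: 0.0
```

```bash
python3 - <<'E'
from h import *
import cv2
st(); k=dict(fx=2.5,fy=2.5,interpolation=cv2.INTER_CUBIC)
a=cv2.resize(bot.camera("top")[140:250,270:430,::-1],None,**k);s=cv2.resize(bot.camera("side")[140:280,280:440,::-1],None,**k)
cv2.imwrite("pics/f8.png",np.hstack([np.pad(a,((0,s.shape[0]-a.shape[0]),(0,0),(0,0))),s]))
E
```

```text
t 17.2833 tcp [0.6043 0.1038 0.1161] box [-101.8149   -1.8808] 
q [ 0.524   0.9592  0.5396  1.7888 -0.7753 -0.7522] F [-0.2792  0.3648  0.1623] w -8.631222927810205e-05 
yaw tool y 178.5898424371534 z [-0.0179 -0.8188 -0.5738]
```

View pics/f8.png

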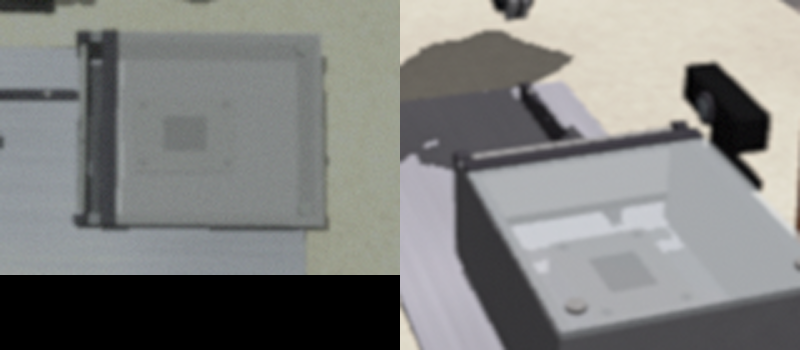

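The module's centre is unchanged at crop (185,133), about x = 79 mm in the box. The flap looks the same as in the first picture, so it is shut, and the tool is clear.

```bash
python3 -c "
from workcell import bot
print(bot.job_done())"
```

```text
the job is handed in; nothing more can be done
None
```

The module is flat and wholly inside the box, its centre about 79 mm past the flap's plane; the flap looks shut, the fingers are clear of everything, and I handed the job in at about 17 s (no verdict came back).

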